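Dial the code and put the pigment jar in the lock box

TASK

Unlock the green lock box: turn each dial until its orange pointer is at the dot of the same colour as the tile lying in front of that dial, and only then lift the lid until it stands upright. Put the white jar with the red cap in the box, holding on until it is down on the box floor, and leave it standing upright next to the amber jar, which stays standing in there. Leave the lid open and the dials on the code, and do not disturb the clay pots.

Things in the scene. Friction and masses are not known exactly. Their poses are not given: they have to be found in the camera images.
- chest: Green steel lock box, fixed. Origin: centre of its tray's underside, z up. Tray 180 (x) x 260 (y) x 85 mm high, walls and floor 5 mm, lid on top, hinge on the +x side. On the -x side a solid lock housing (x from -225 to -90 mm, 260 wide, 85 high) carries two dials. The box is turned about 90 degrees: its +x points roughly to the robot's left, its +y roughly back to the robot
- chest_in (a point): centre of the tray's floor, 5 mm above the bench; inner space 170 (x) by 250 (y) by 80 mm deep
- dial_near (a joint): angle (rad) of the dial nearer to the robot, on a vertical axis; grows anticlockwise seen from above; at 0 its pointer points to the hinge side (+x of the box). It turns from -2 to 2 and stays where left (friction 0.05 N m)
- dial_far (a joint): the same for the dial farther from the robot
- grip_near (a point): grip point on the near dial's axis, at (-147, 62, 117) mm in the box's frame; x axis along the pointer. The dial: a 72 mm aluminium disc, its face 10 mm above the housing, with a black bar (58 long, 14 wide, top 40 mm above the housing) along the pointer line; the pointer end of the bar has an orange stripe on top and the disc an orange mark
- pointer_near (a point): on the near dial's pointer line, 45 mm from the axis: it lies over the dot that the dial points at
- slot_near (a point): centre of the dark tile holder in front of (-x of) the near dial, on the housing's top; the tile lying in it shows the colour this dial must point at
- blue_near (a point): the blue dot (12 mm, one of five coloured dots on the grey ring) of the near dial, 45 mm from its axis; the dial points at it at joint value 0
- yellow_near (a point): the yellow dot (12 mm, one of five coloured dots on the grey ring) of the near dial, 45 mm from its axis; the dial points at it at joint value 0.6
- grip_far (a point): grip point on the far dial's axis, at (-147, -62, 117) mm in the box's frame; x axis along the pointer. The dial: a 72 mm aluminium disc, its face 10 mm above the housing, with a black bar (58 long, 14 wide, top 40 mm above the housing) along the pointer line; the pointer end of the bar has an orange stripe on top and the disc an orange mark
- pointer_far (a point): on the far dial's pointer line, 45 mm from the axis: it lies over the dot that the dial points at
- slot_far (a point): centre of the dark tile holder in front of (-x of) the far dial, on the housing's top; the tile lying in it shows the colour this dial must point at
- blue_far (a point): the blue dot (12 mm, one of five coloured dots on the grey ring) of the far dial, 45 mm from its axis; the dial points at it at joint value 0
- yellow_far (a point): the yellow dot (12 mm, one of five coloured dots on the grey ring) of the far dial, 45 mm from its axis; the dial points at it at joint value -0.6
- tile_yellow: yellow code tile, 22 by 50 by 5 mm, fixed, in one of the two holders; origin under its centre
- tile_blue: blue code tile of the same size, in the other holder
- lid (a joint): lid angle (rad): 0 shut, about 1.57 upright, stops at 1.9. The stiff hinge holds it at any angle; lifting by the handle takes about 5 N
- lid_hinge (a point): middle of the lid's hinge line, along y of the box, at (90, 0, 85.5) mm in the box's frame. Panel 180 by 260 by 8 mm, its underside on the rim
- lid_handle (a point): middle of the lid's steel handle: a round bar 11 mm thick, 100 mm long, parallel to the hinge, 35 mm off the lid's outer face on two posts 85 mm apart, 30 mm from the free edge (shut: at (-60, 0, 128.5) mm in the box's frame). The bar can turn between the fingers, so the tool may stay pointing down as the lid swings; 29 mm clear between bar and lid
- jar: the pigment jar to put away: white, round, with a red cap; 54 mm across, 73 mm tall (body 55 mm, above it the cap, 51 mm across), 0.25 kg or so, standing on the bench to the right of the box; origin at the centre of its underside, z up
- old_jar: jar already in the box, same size, amber with a black cap, standing near the tray's -y end (the one farther from the robot), about 75 mm from the box's middle; origin at the centre of its underside
- pot_a: unfired clay pot, upside down on the board at the left; 124 mm across, 85 mm tall; origin under its centre
- pot_b: another on the same board, 116 mm across, 90 mm tall
- pot_c: another on the bench at the right near the robot, 110 mm across, 80 mm tall

How it is judged:
By the outcome, as a careful person would: the job done as asked, in the order asked, and still so for the second after the job is handed in, with the robot touching nothing.
It also fails if it takes over 72 s, if anything falls off the work surface, if the arm or the gripper's body presses on something with over 40 N, if the wrist force passes 120 N, or if a joint passes its speed limit or range.

ROBOT

A 6-joint arm with a two-finger parallel gripper is mounted at the origin on the work surface. World frame = base frame: x ahead of the robot, y to its left, z up, the work surface at z = 0. Lengths are in mm, angles in rad, forces in N, time in s.
With the tool pointing down it reaches from about 325 to 900 mm from the base axis. Payload 3.5 kg.
Tool frame: the origin (TCP) lies between the finger pads; the fingertips stand 22 mm ahead of it and the grasp point (between the pads) lies 3 mm ahead of it (bot.nose_length is the distance from the TCP to the fingertips, in mm); z points along the fingers, y is the line along which they close (so a half turn about z gives the same grasp; the last joint's range is limited). The gripper opens to 85 mm and grips with 20 to 120 N. Pads are 22 mm wide; open, the fingers measure 114 mm over their backs; the gripper's body (76 mm by 85 mm) begins 54 mm behind the grasp point. The pads swing forward as they close: fully open they stand 13 mm farther back than shut.
Start: joints at [-1.339, 0.276, -0.026, 1.268, 0, 1.467], TCP at [205.351, -590.299, 253.313] pointing down, gripper open.
Joint ranges: [-3.12, 3.12], [-0.85, 1.88], [-1.08, 1.24], [-1.95, 2.15], [-1.57, 1.53], [-3.14, 3.14]. Speed limits (rad/s): [2.57, 2.57, 3.14, 3.14, 3.14, 3.14].

INTERFACE

Orientations are given as a 3x3 rotation matrix whose columns are the frame's x, y, z axes.
In Python, from bench import bot gives the robot as it stands.
- The arm moves only by the shell command python3 nudge.py FILE [OPENING] [FORCE], which reads ROWS from the file FILE. ROWS is 1 to 5 rows, parted by semicolons, with the numbers parted by commas; each row has 6 numbers: dx, dy, dz in units of 50 mm, then a rotation vector rx, ry, rz in units of 0.25 rad; each row is the pose to reach, as a shift and turn from the pose commanded when the command began, along the tool's axes at that moment; what a row does not reach only later rows make up. A row lasts 1/10 s, in which the tool goes at most 50 mm and 0.15 rad, less where a joint would pass 70% of its speed; a pose out of reach is approached as far as the arm can. OPENING is the opening from 0.0 (shut) to 1.0 (fully open), set as the command begins (- or left out keeps the last). The fingers move at their own pace and stop on an object; FORCE is the grip in N (left out, the last holds). Time passes only in rows, so rows that do not move let the fingers close. It prints the time, the measured TCP pose, the force, the opening and the grip force at its end. Input that does not fit is refused with a message, and nothing moves.
- bot.get_obs(): the state, without advancing time (a new reading comes with each control period).
- bot.camera(name): name is "side" or "top" or "wrist"; returns a dict with "frame" (400x640x3 uint8, blue, green, red), "K" (3x3 intrinsics, pixels), "world_to_cam" (4x4, takes a point from world to camera coordinates). Camera axes: x right, y down, z forward; pixel columns grow to the right and rows downward; lengths in mm; the calibration is good to about 2 mm. A picture is of the moment at which its call begins. There is no depth.
- bot.close_job(): hands the job in; it is judged then, once.
The state is a dict: "time": time; "joints": joint angles; "qvel": joint speeds; "effort": joint torques, N m; "ee_pos": TCP position; "ee_rot": TCP orientation; "contact_force": force on the tool from outside, world axes, zero at the start; "moment": the same for the moment, N m; "opening": opening from 0.0 (shut) to 1.0 (fully open); "grip_force": force on a finger pad.
Only numpy, scipy, OpenCV 4.12 (cv2) and the standard library are available. Lean on these libraries where they do the work, as an engineer would, in place of code of your own. Each camera call takes 0.05 s, during which the arm holds its last target. There are 200 camera calls.

## Working session

There is one attempt and no reset: what is moved stays moved. The work goes in short steps, Python scripts to look and compute and a shell command to move; the robot and the scene stay as the last step left them, time stands still between calls to the robot, and variables do not carry over. Pictures are saved under pics/ and viewed, at most 10 in all, crops included, and the job is handed in when it is done.

```bash
ls; mkdir -p pics
python3 - <<'E'
from bench import bot
import cv2,numpy as np
for n in("top","side"):
    c=bot.camera(n); cv2.imwrite(f"pics/{n}0.png",c["frame"]); print(n,c["K"].tolist(),np.round(c["world_to_cam"],4).tolist())
o=bot.get_obs();print(o["time"],o["ee_pos"],np.round(o["ee_rot"],3).tolist())
E
```

```text
bench.py
nudge.py
pics
top [[434.7124905105792, 0.0, 320.18609346251986], [0.0, 434.7124905105792, 200.2680827357582], [0.0, 0.0, 1.0]] [[0.0023, -1.0, 0.0033, 2.3202], [-0.9947, -0.0027, -0.1027, 535.4124], [0.1027, -0.003, -0.9947, 1185.2588], [0.0, 0.0, 0.0, 1.0]]
side [[367.66799046211395, 0.0, 327.17452982848096], [0.0, 367.66799046211395, 198.9185855869458], [0.0, 0.0, 1.0]] [[0.9625, -0.2709, -0.0107, -504.0597], [-0.1903, -0.647, -0.7384, 181.8719], [0.1932, 0.7127, -0.6743, 1237.1998], [0.0, 0.0, 0.0, 1.0]]
0.1 [ 205.19024722 -589.64247385  252.21878237] [[0.944, 0.329, -0.0], [0.329, -0.944, 0.002], [0.0, -0.002, -1.0]]
```
View pics/top0.png

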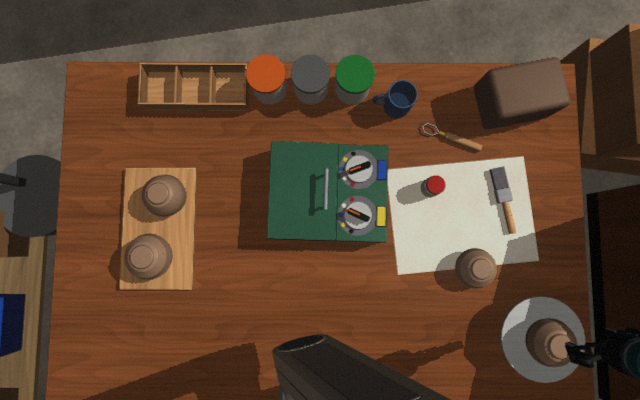

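View pics/side0.png

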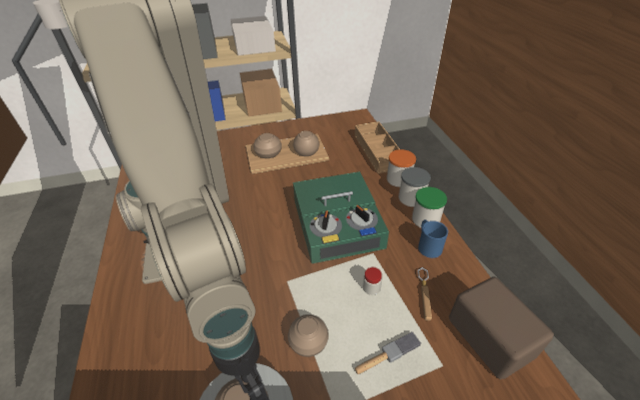

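The near holder has the yellow tile (about 381,216) and the far one the blue tile (382,170). The jar is at (434,186) in the top view. Next is an enlarged crop.

Run:
```python
import cv2
f=cv2.imread("pics/top0.png")
cv2.imwrite("pics/crop1.png",cv2.resize(f[130:250,260:420],None,fx=5,fy=5,interpolation=cv2.INTER_CUBIC))
```

View pics/crop1.png

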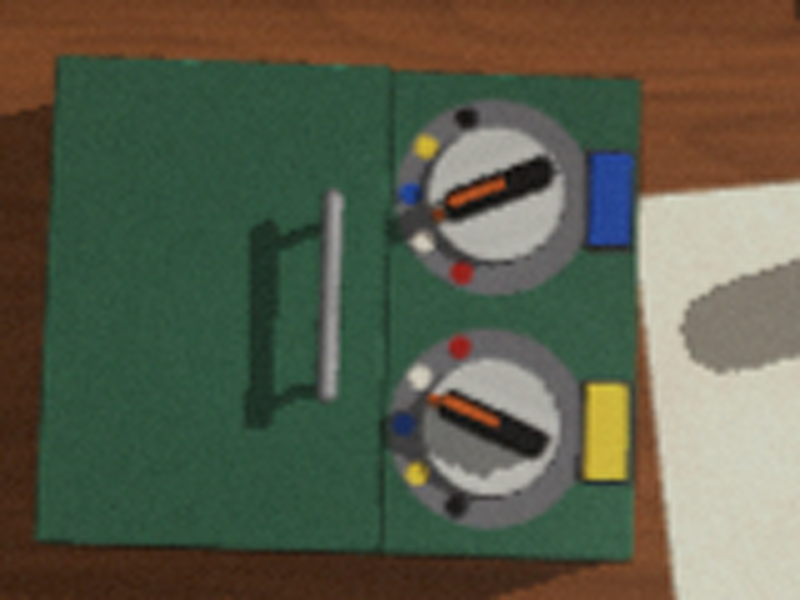

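```bash
cat > h.py <<'E'
import numpy as np, cv2
from scipy.optimize import least_squares
from scipy.spatial.transform import Rotation as R
TOP=(np.array([[434.7125,0,320.186],[0,434.7125,200.268],[0,0,1]]),np.array([[0.0023,-1,0.0033,2.3202],[-0.9947,-0.0027,-0.1027,535.4124],[0.1027,-0.003,-0.9947,1185.2588],[0,0,0,1]]))
def proj(P,cam=TOP):
    q=cam[1][:3,:3]@np.asarray(P,float)+cam[1][:3,3]; q=cam[0]@q; return q[:2]/q[2]
def ray(uv,z,cam=TOP):
    Rm,t=cam[1][:3,:3],cam[1][:3,3]
    d=Rm.T@np.linalg.inv(cam[0])@[uv[0],uv[1],1]; c=-Rm.T@t
    return c+d*(z-c[2])/d[2]
def box2w(p,b):
    return np.append(R.from_euler('z',b[2]).as_matrix()[:2,:2]@p[:2]+b[:2],p[2])
def tool(P,yaw=None,obs=None):
    "shift in tool axes from the measured pose to world P; turn about tool z to have tool y along world angle yaw"
    M=obs["ee_rot"]; d=M.T@(np.asarray(P)-obs["ee_pos"]); out=np.round(d,1).tolist()
    if yaw is not None:
        a=np.arctan2(M[1,1],M[0,1]); t=(yaw-a+np.pi/2)%np.pi-np.pi/2; out+=[round(-t,3)]
    return out
E
python3 - <<'E'
from h import *
c,s=np.cos(.6),np.sin(.6)
L=[((640,80),(-225,-130,85)),((632,557),(-225,130,85)),((58,57),(90,-130,93.5)),((38,541),(90,130,93.5)),
((410,194),(-102,-62,86)),((426,147),(-147+45*c,-62-45*s,86)),((403,424),(-102,62,86)),((416,474),(-147+45*c,62+45*s,86)),
((333,192),(-60,-50,130)),((329,398),(-60,50,130))]
uv=[(259.6+a[0]/5,129.6+a[1]/5) for a,_ in L]
f=lambda b:np.ravel([proj(box2w(np.array(p,float),b))-u for (_,p),u in zip(L,uv)])
r=least_squares(f,[550,0,np.pi/2],x_scale=[1,1,.01]);b=r.x;print(b,np.round(r.fun.reshape(-1,2),1).tolist())
for n,p in dict(gn=(-147,62,117),gf=(-147,-62,117),h=(-60,0,128.5),hinge=(90,0,85.5),ci=(0,0,5)).items(): print(n,box2w(np.array(p,float),b))
full=lambda a:(259.6+a[0]/5,129.6+a[1]/5)
for n,e1,e2 in(("far",(447,210),(550,163)),("near",(443,397),(545,447))):
    d=ray(full(e1),125)-ray(full(e2),125); m=(ray(full(e1),125)+ray(full(e2),125))/2; print(n,np.arctan2(d[1],d[0])-b[2],m)
for n,y,p in(("far",-62,(440,215)),("near",62,(434,401))):
    d=ray(full(p),95)-box2w(np.array([-147,y,95.]),b); print(n,'mark',np.arctan2(d[1],d[0])-b[2])
print('jar',ray((433.8,185.5),73), 'potc',ray((481,268),80))
E
```

```text
[556.43512907  50.22562353   1.54260728] [[0.3, -0.7], [0.5, 0.8], [-0.5, -0.5], [-0.7, 0.2], [0.1, -0.1], [0.0, 0.0], [0.3, 0.1], [0.4, -0.2], [-0.1, 1.4], [-0.4, -1.1]]
gn [490.31651891 -94.96848582 117.        ]
gf [614.26725557 -98.46346533 117.        ]
h [554.74400996  -9.75053937 128.5       ]
hinge [558.97180775 140.18986788  85.5       ]
ci [556.43512907  50.22562353   5.        ]
far 0.4623701129266844 [612.36480666 -96.99361205 125.        ]
near -0.42752567034350264 [490.31299203 -93.79267726 125.        ]
far mark 0.407098239050502
near mark -0.38528426172629504
jar [ 571.55326292 -302.46559084   73.        ] potc [ 352.05032173 -419.46458858   80.        ]
```

Run:
```python
from h import *
from bench import bot
print(tool([490.3,-95,200],1.5426-.41+np.pi/2,bot.get_obs()))
```

```text
[431.8, -373.4, 53.1, np.float64(-0.798)]
```

Units first: shifts go in units of 50 mm and turns go in units of 0.25 rad. So 144 mm is 2.88, 216 mm is 4.32.

```bash
echo '0.96,-0.82,0,0,0,0;1.92,-1.64,0,0,0,0;2.88,-2.46,0,0,0,0;3.6,-3.08,0,0,0,0;4.32,-3.7,0,0,0,0' > rows.txt && python3 nudge.py rows.txt 0.6 && echo '0.72,-0.62,0.08,0,0,-0.6;1.44,-1.24,0.2,0,0,-1.2;2.16,-1.86,0.4,0,0,-1.8;2.88,-2.48,0.6,0,0,-2.4;3.6,-3.12,0.8,0,0,-3' > rows.txt && python3 nudge.py rows.txt && echo '0.6,-0.2,0.2,0,0,-0.2;0.6,-0.2,0.2,0,0,-0.2' > rows.txt && python3 nudge.py rows.txt
python3 - <<'E'
from h import *
from bench import bot
o=bot.get_obs();print(o["joints"],tool([490.3,-95,200],1.5426-.41+np.pi/2,o))
c=bot.camera("wrist");cv2.imwrite("pics/w1.png",c["frame"])
cam=(c["K"],c["world_to_cam"]);np.savez("w1.npz",K=cam[0],T=cam[1])
b=np.array([556.4,50.2,1.5426])
for n,p in dict(gn=(-147,62,125),gf=(-147,-62,125),bn=(-102,62,86),bf=(-102,-62,86)).items():print(n,proj(box2w(np.array(p,float),b),cam))
E
```

```text
time: 0.6
ee_pos: [331.7, -372.3, 252.8]
ee_rot: [[0.945, 0.328, -0.0], [0.328, -0.945, 0.001], [0.0, -0.001, -1.0]]
contact_force: [1.6, -0.6, 0.6]
opening: 0.6
grip_force: 0.0
time: 1.1
ee_pos: [450.5, -166.0, 212.8]
ee_rot: [[0.462, 0.887, 0.0], [0.887, -0.462, -0.0], [-0.0, 0.0, -1.0]]
contact_force: [0.5, -0.9, 0.7]
opening: 0.599
grip_force: 0.0
time: 1.3
ee_pos: [453.9, -132.5, 201.2]
ee_rot: [[0.417, 0.909, -0.004], [0.909, -0.417, 0.003], [0.001, -0.005, -1.0]]
contact_force: [-1.2, 0.7, -0.2]
opening: 0.604
grip_force: 0.0
[-4.21523704e-01  4.53410153e-02 -4.14874970e-01  1.11572176e+00
  1.09667752e-03  1.57918483e+00] [49.3, 17.4, 1.2, np.float64(0.008)]
gn [344.95615378 146.00847161]
gf [530.66934318  67.45594261]
bn [319.19364957  85.35438534]
bf [479.71911816  12.59490729]
```

View pics/w1.png

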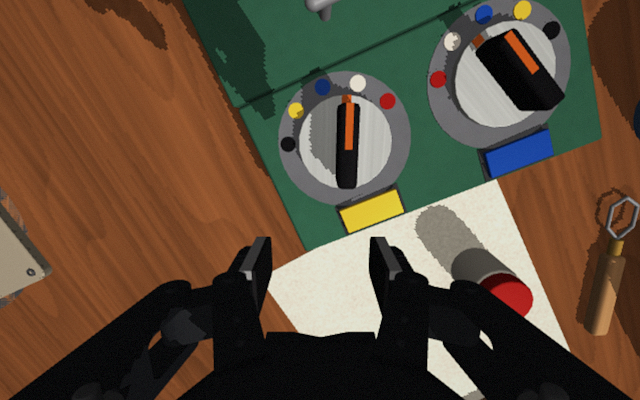

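The wrist view shows the near dial bar from (350,103) to (346,187), with its pointer between blue (323,87) and white (358,83). The far blue dot is at (484,14). The observed dots sit about 4 px off prediction, so I'll refine.

Run:
```python
from h import *
from bench import bot
d=np.load("w1.npz");cam=(d["K"],d["T"]);b=np.array([556.4,50.2,1.5426])
c,s=np.cos(.6),np.sin(.6)
L=[((323,87.5),(-102,62,86)),((484,14.5),(-102,-62,86)),((295.5,110.5),(-147+45*c,62+45*s,86)),((358,83),(-147+45*c,62-45*s,86)),((523,9.5),(-147+45*c,-62-45*s,86)),((453,41),(-147+45*c,-62+45*s,86))]
f=lambda b:np.ravel([proj(box2w(np.array(p,float),b),cam)-u for u,p in L])
r=least_squares(f,b,x_scale=[1,1,.01]);print(r.x,np.round(r.fun,1))
for b in(b,r.x):
  v=ray((348.5,100),125,cam)-ray((346.5,187),125,cam);print(np.arctan2(v[1],v[0])-b[2], (ray((348.5,103),125,cam)+ray((346.5,187),125,cam))/2)
  g=box2w(np.array([-147,62,117.]),b);v=ray((346,97),95,cam)-g;print(g,box2w(np.array([-147,-62,117.]),b),np.arctan2(v[1],v[0])-b[2])
print(tool([491.5,-95.5,121],None,bot.get_obs()))
```

```text
[558.83669344  47.9289356    1.54215363] [ 0.3 -0.7 -0.1 -0.2  1.5 -0.1  0.3  0.  -1.1  0.5 -0.8  0.1]
-0.39832683280759684 [491.63554613 -96.08577037 125.        ]
[490.28033354 -94.99362833 117.        ] [614.23104477 -98.48950959 117.        ] -0.4707784794114309
-0.39788046621228856 [491.63554613 -96.08577037 125.        ]
[492.65222398 -97.23516466 117.        ] [ 616.60136242 -100.78637302  117.        ] -0.3764350755706589
[51.0, 17.6, 80.9]
```

```bash
echo '0.5,0.18,0.1,0,0,0;1.02,0.35,0.2,0,0,0;1.02,0.35,0.6,0,0,0;1.02,0.35,1.2,0,0,0;1.02,0.35,1.61,0,0,0' > rows.txt && python3 nudge.py rows.txt && echo '0,0,0,0,0,0;0,0,0,0,0,0;0,0,0,0,0,0;0,0,0,0,0,0;0,0,0,0,0,0' > rows.txt && python3 nudge.py rows.txt 0 30 && echo '0,0,0,0,0,-0.4;0,0,0,0,0,-0.8;0,0,0,0,0,-1.2;0,0,0,0,0,-1.6;0,0,0,0,0,-2' > rows.txt && python3 nudge.py rows.txt
```

```text
time: 1.85
ee_pos: [492.3, -98.8, 121.7]
ee_rot: [[0.424, 0.906, -0.001], [0.906, -0.424, -0.0], [-0.001, -0.0, -1.0]]
contact_force: [-0.8, 0.1, 0.5]
opening: 0.6
grip_force: 0.0
time: 2.35
ee_pos: [490.4, -97.6, 123.5]
ee_rot: [[0.423, 0.906, -0.004], [0.906, -0.423, 0.001], [-0.001, -0.004, -1.0]]
contact_force: [-5.9, 1.1, 2.0]
opening: 0.157
grip_force: 31.1
time: 2.85
ee_pos: [490.9, -97.7, 123.6]
ee_rot: [[-0.067, 0.998, -0.003], [0.998, 0.067, 0.001], [0.001, -0.003, -1.0]]
contact_force: [-4.2, 1.8, -0.9]
opening: 0.159
grip_force: 30.9
```

Converted, -0.505 rad is -2.02.

```bash
echo '0,0,0,0,0,-0.4;0,0,0,0,0,-0.8;0,0,0,0,0,-1.2;0,0,0,0,0,-1.6;0,0,0,0,0,-2.02' > rows.txt && python3 nudge.py rows.txt && echo '0,0,0,0,0,0;0,0,0,0,0,0' > rows.txt && python3 nudge.py rows.txt
python3 - <<'E'
from bench import bot
import numpy as np
M=bot.get_obs()["ee_rot"];print(np.arctan2(M[1,0],M[0,0])-1.542)
E
```

```text
time: 3.35
ee_pos: [491.5, -97.5, 123.6]
ee_rot: [[-0.542, 0.841, -0.002], [0.841, 0.542, 0.001], [0.002, -0.001, -1.0]]
contact_force: [-3.7, 2.2, -0.8]
opening: 0.16
grip_force: 30.7
time: 3.55
ee_pos: [491.5, -97.6, 123.5]
ee_rot: [[-0.537, 0.844, -0.002], [0.844, 0.537, 0.001], [0.002, -0.001, -1.0]]
contact_force: [-4.7, 3.0, 2.0]
opening: 0.158
grip_force: 31.2
0.595188859398011
```

Converted, -70 mm is -1.4, -30 mm is -0.6.

```bash
echo '0,0,0,0,0,0;0,0,0,0,0,0;0,0,0,0,0,0;0,0,-0.6,0,0,0;0,0,-1.4,0,0,0' > rows.txt && python3 nudge.py rows.txt 0.6 && echo '-0.5,0.7,0,0,0,0;-0.96,1.4,0,0,0,0.2;-1.38,2.04,0,0,0,0.48;-1.38,2.04,0,0,0,0.66;-1.38,2.04,0,0,0,0.66' > rows.txt && python3 nudge.py rows.txt
python3 - <<'E'
from h import *
from bench import bot
o=bot.get_obs();print(tool([615.2,-101,121],1.972+np.pi/2,o))
c=bot.camera("wrist");cv2.imwrite("pics/w2.png",c["frame"]);np.savez("w2.npz",K=c["K"],T=c["world_to_cam"])
E
```

```text
time: 4.05
ee_pos: [491.2, -97.5, 191.8]
ee_rot: [[-0.538, 0.843, -0.004], [0.843, 0.538, 0.001], [0.003, -0.003, -1.0]]
contact_force: [0.7, 0.2, -0.8]
opening: 0.597
grip_force: 0.0
time: 4.55
ee_pos: [617.2, -101.3, 192.8]
ee_rot: [[-0.393, 0.92, 0.001], [0.92, 0.393, -0.0], [-0.001, 0.001, -1.0]]
contact_force: [-0.6, 0.0, -1.3]
opening: 0.598
grip_force: 0.0
[1.1, -1.8, 71.8, np.float64(0.003)]
```

View pics/w2.png

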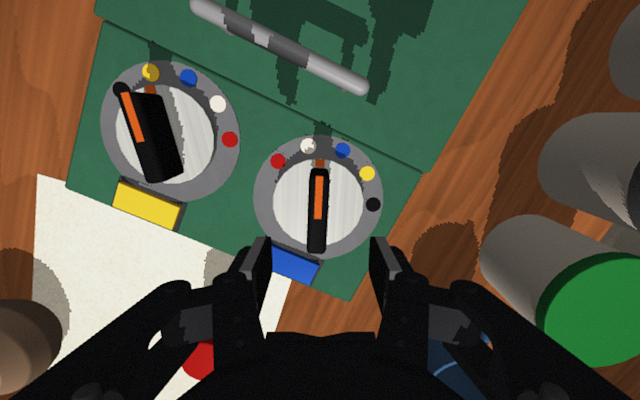

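The near disc mark (151,90) now points at its yellow dot (150,72). The far bar (317,210) lies centred between the fingers, so I'll grip it.

Converted, 70 mm is 1.4, -1 mm is -0.02.

```bash
echo '0,-0.02,0.5,0,0,0;0,-0.02,1,0,0,0;0,-0.02,1.4,0,0,0;0,-0.02,1.4,0,0,0' > rows.txt && python3 nudge.py rows.txt && echo '0,0,0,0,0,0;0,0,0,0,0,0;0,0,0,0,0,0;0,0,0,0,0,0;0,0,0,0,0,0' > rows.txt && python3 nudge.py rows.txt 0 30 && echo '0,0,0,0,0,0.4;0,0,0,0,0,0.8;0,0,0,0,0,1.2;0,0,0,0,0,1.6;0,0,0,0,0,1.72' > rows.txt && python3 nudge.py rows.txt && echo '0,0,0,0,0,0;0,0,0,0,0,0' > rows.txt && python3 nudge.py rows.txt
python3 - <<'E'
from bench import bot
import numpy as np
M=bot.get_obs()["ee_rot"];print(np.arctan2(M[1,0],M[0,0])-1.542)
E
```

```text
time: 5.0
ee_pos: [611.3, -100.7, 119.7]
ee_rot: [[-0.393, 0.919, -0.007], [0.919, 0.393, 0.002], [0.004, -0.005, -1.0]]
contact_force: [0.2, -0.2, -0.9]
opening: 0.602
grip_force: 0.0
time: 5.5
ee_pos: [615.5, -102.0, 124.7]
ee_rot: [[-0.393, 0.92, 0.002], [0.92, 0.393, -0.002], [-0.002, 0.001, -1.0]]
contact_force: [-2.3, -1.7, 6.3]
opening: 0.155
grip_force: 32.1
time: 6.0
ee_pos: [614.7, -102.1, 124.7]
ee_rot: [[0.028, 1.0, 0.0], [1.0, -0.028, -0.002], [-0.002, 0.0, -1.0]]
contact_force: [-5.3, -1.5, 8.5]
opening: 0.155
grip_force: 32.3
time: 6.2
ee_pos: [614.8, -102.1, 124.7]
ee_rot: [[0.026, 1.0, 0.0], [1.0, -0.026, -0.002], [-0.002, 0.0, -1.0]]
contact_force: [-4.6, -1.4, 7.4]
opening: 0.155
grip_force: 32.4
0.0023472340023904525
```

Converted, -70 mm is -1.4, -30 mm is -0.6.

```bash
echo '0,0,0,0,0,0;0,0,0,0,0,0;0,0,0,0,0,0;0,0,-0.6,0,0,0;0,0,-1.4,0,0,0' > rows.txt && python3 nudge.py rows.txt 0.6 && echo '0.36,-0.24,0,0,0,-0.6;0.72,-0.48,0,0,0,-1.2;1.08,-0.74,0,0,0,-1.8;1.44,-0.98,0,0,0,-2.4;1.78,-1.22,0,0,0,-3' > rows.txt && python3 nudge.py rows.txt && echo '0,0,0,0,0,-0.6;0,0,0,0,0,-1.2;0,0,0,0,0,-1.8;0,0,0,0,0,-2.4;0,0,0,0,0,-3' > rows.txt && python3 nudge.py rows.txt && echo '0,0,0,0,0,-0.28;0,0,0,0,0,-0.28' > rows.txt && python3 nudge.py rows.txt
python3 - <<'E'
from h import *
from bench import bot
o=bot.get_obs();print(tool([556,-11.5,131],1.542,o))
c=bot.camera("wrist");cv2.imwrite("pics/w3.png",c["frame"])
cam=(c["K"],c["world_to_cam"]);b=np.array([557.6,48.8,1.542])
for p in((-60,-50,134),(-60,50,134),(-102,62,86),(-102,-62,86)):print(p,proj(box2w(np.array(p,float),b),cam))
np.savez("w3.npz",K=cam[0],T=cam[1])
E
```

```text
time: 6.7
ee_pos: [612.6, -100.6, 190.3]
ee_rot: [[0.026, 1.0, -0.006], [1.0, -0.026, 0.002], [0.002, -0.007, -1.0]]
contact_force: [0.0, 0.1, -0.3]
opening: 0.603
grip_force: 0.0
time: 7.2
ee_pos: [555.7, -9.9, 192.6]
ee_rot: [[-0.667, 0.745, 0.0], [0.745, 0.667, 0.0], [0.0, 0.0, -1.0]]
contact_force: [-0.1, 0.9, 1.0]
opening: 0.597
grip_force: 0.0
time: 7.7
ee_pos: [556.2, -10.6, 192.6]
ee_rot: [[-0.996, 0.09, 0.0], [0.09, 0.996, 0.0], [0.0, 0.0, -1.0]]
contact_force: [-0.0, 0.3, -0.6]
opening: 0.6
grip_force: 0.0
time: 7.9
ee_pos: [556.2, -10.7, 192.6]
ee_rot: [[-1.0, 0.027, -0.0], [0.027, 1.0, 0.0], [0.0, 0.0, -1.0]]
contact_force: [-0.7, 0.9, -0.6]
opening: 0.599
grip_force: 0.0
[0.1, -0.8, 61.6, np.float64(0.002)]
(-60, -50, 134) [319.71080197 288.92498239]
(-60, 50, 134) [320.08344356 145.63808936]
(-102, 62, 86) [264.5170057  122.65779274]
(-102, -62, 86) [271.63916987 268.98524   ]
```

View pics/w3.png

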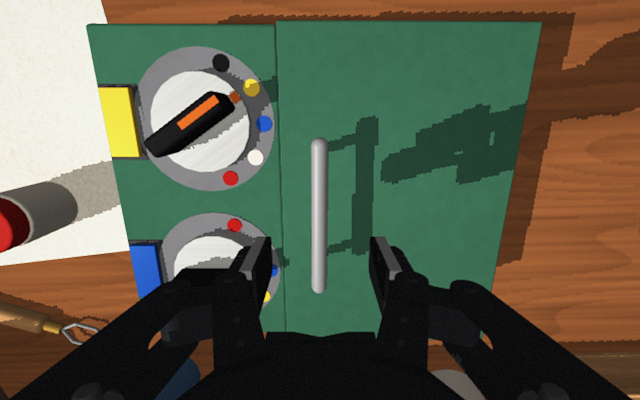

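The handle runs (319,140)–(319,292), centred at (319,216), against a predicted (320,217), so the box pose is good. The near dial still points at yellow. I'll descend and grip.

```bash
echo '0,-0.02,0.6,0,0,0;0,-0.02,1.22,0,0,0;0,-0.02,1.22,0,0,0' > rows.txt && python3 nudge.py rows.txt && echo '0,0,0,0,0,0;0,0,0,0,0,0;0,0,0,0,0,0;0,0,0,0,0,0;0,0,0,0,0,0' > rows.txt && python3 nudge.py rows.txt 0 50 && echo '0,0.1,-0.296,0,0,0;0,0.23,-0.58,0,0,0;0,0.388,-0.848,0,0,0;0,0.572,-1.1,0,0,0;0,0.78,-1.334,0,0,0' > rows.txt && python3 nudge.py rows.txt
```

```text
time: 8.25
ee_pos: [552.3, -11.3, 127.7]
ee_rot: [[-1.0, 0.028, -0.009], [0.028, 1.0, 0.001], [0.009, 0.001, -1.0]]
contact_force: [-1.3, 0.1, 0.9]
opening: 0.6
grip_force: 0.0
time: 8.75
ee_pos: [557.7, -11.5, 133.8]
ee_rot: [[-1.0, 0.027, 0.004], [0.027, 1.0, 0.001], [-0.004, 0.001, -1.0]]
contact_force: [-0.6, 1.7, 5.6]
opening: 0.11
grip_force: 49.1
time: 9.25
ee_pos: [558.7, 24.3, 199.3]
ee_rot: [[-1.0, 0.029, 0.003], [0.029, 1.0, -0.008], [-0.003, -0.008, -1.0]]
contact_force: [3.5, -5.7, -3.8]
opening: 0.104
grip_force: 48.6
```

Converted, 66.1 mm is 1.322, 51.4 mm is 1.028.

```bash
echo '0,0.23,-0.21,0,0,0;0,0.48,-0.396,0,0,0;0,0.746,-0.558,0,0,0;0,1.028,-0.69,0,0,0;0,1.322,-0.796,0,0,0' > rows.txt && python3 nudge.py rows.txt && echo '0,0.304,-0.074,0,0,0;0,0.612,-0.118,0,0,0;0,0.924,-0.13,0,0,0;0,1.236,-0.112,0,0,0;0,1.544,-0.064,0,0,0' > rows.txt && python3 nudge.py rows.txt && echo '0,0.22,0.06,0,0,0;0,0.26,0.072,0,0,0;0,0.26,0.072,0,0,0;0,0.26,0.072,0,0,0' > rows.txt && python3 nudge.py rows.txt
python3 - <<'E'
from bench import bot
import cv2,numpy as np
a=bot.camera("side")["frame"];b=bot.camera("top")["frame"]
cv2.imwrite("pics/lid.png",cv2.resize(np.hstack([a[100:300,200:400],b[100:300,220:420]]),(800,400),interpolation=cv2.INTER_CUBIC))
E
```

```text
time: 9.75
ee_pos: [560.8, 88.8, 242.5]
ee_rot: [[-1.0, 0.03, 0.006], [0.03, 0.999, -0.012], [-0.006, -0.012, -1.0]]
contact_force: [-2.4, -11.3, 13.9]
opening: 0.108
grip_force: 51.3
time: 10.25
ee_pos: [563.2, 169.0, 244.9]
ee_rot: [[-1.0, 0.028, 0.007], [0.028, 1.0, -0.005], [-0.007, -0.005, -1.0]]
contact_force: [3.3, -4.6, 1.5]
opening: 0.105
grip_force: 54.1
time: 10.65
ee_pos: [563.6, 182.8, 240.9]
ee_rot: [[-1.0, 0.027, 0.007], [0.027, 1.0, -0.002], [-0.007, -0.002, -1.0]]
contact_force: [0.7, 0.3, 8.3]
opening: 0.108
grip_force: 53.9
```

View pics/lid.png

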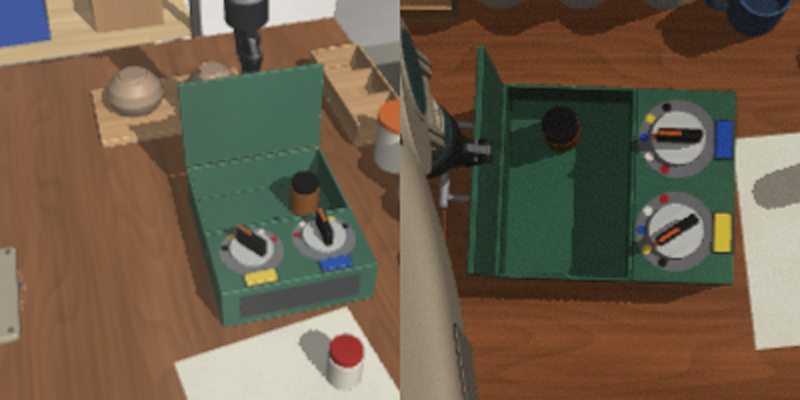

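The lid is upright with the handle at y≈183 (expected 182), and both dials are on code. The amber jar cap is at full-frame top pixel (300,163.5). I'll release gently, rise, and go to the jar.

```bash
echo '0,0,0,0,0,0;0,0,0,0,0,0;0,0,0,0,0,0' > rows.txt && python3 nudge.py rows.txt 0.28 && echo '0,0,-0.2,0,0,0;0,0,-0.6,0,0,0;0,0,-1.2,0,0,0;0,0,-2,0,0,0;0,0,-2.2,0,0,0' > rows.txt && python3 nudge.py rows.txt && echo '0,-1,0,0,0,0;0,-2,0,0,0,0;0,-3,0,0,0,0;0,-4,0,0,0,0;0,-5,0,0,0,0' > rows.txt && python3 nudge.py rows.txt && echo '0,-1,0.4,0,0,0;0,-1.9,0.8,0,0,0;0,-2.7,1.2,0,0,0;0,-3.3,1.6,0,0,0;0,-3.5,2,0,0,0' > rows.txt && python3 nudge.py rows.txt 1.0
python3 - <<'E'
from h import *
from bench import bot
o=bot.get_obs();print(tool([572.5,-303.5,43],None,o),o['joints'])
c=bot.camera("wrist");cv2.imwrite("pics/w4.png",c["frame"]);cam=(c["K"],c["world_to_cam"])
np.savez("w4.npz",K=cam[0],T=cam[1]); print(proj([572.5,-303.5,73],cam))
oj=ray((300-.25,163.5-.25),78);print('old',oj)
v=oj[:2]-[557.6,48.8];print(R.from_euler('z',-1.542).as_matrix()[:2,:2]@v)
E
```

```text
time: 11.05
ee_pos: [563.3, 183.9, 240.7]
ee_rot: [[-1.0, 0.026, 0.006], [0.026, 1.0, 0.001], [-0.006, 0.001, -1.0]]
contact_force: [0.2, 2.3, 6.4]
opening: 0.28
grip_force: 2.6
time: 11.55
ee_pos: [563.1, 183.5, 353.4]
ee_rot: [[-1.0, 0.027, 0.008], [0.027, 1.0, 0.001], [-0.008, 0.001, -1.0]]
contact_force: [0.2, 0.7, -0.0]
opening: 0.28
grip_force: 0.0
time: 12.05
ee_pos: [553.9, -68.5, 347.6]
ee_rot: [[-1.0, 0.027, -0.001], [0.027, 1.0, -0.0], [0.001, -0.0, -1.0]]
contact_force: [1.7, -0.4, 1.1]
opening: 0.278
grip_force: 0.0
time: 12.55
ee_pos: [549.1, -244.8, 246.5]
ee_rot: [[-1.0, 0.031, -0.001], [0.031, 1.0, -0.001], [0.001, -0.001, -1.0]]
contact_force: [0.2, -0.6, -0.6]
opening: 1.002
grip_force: 0.0
[-25.3, -57.8, 203.6] [-0.52618759  0.23830553 -0.09020886  1.24257683 -0.00135772 -0.49557968]
[265.81598522 205.91098672]
old [630.39858182  59.18178841  78.        ]
[ 12.47352631 -72.46948453]
```

View pics/w4.png

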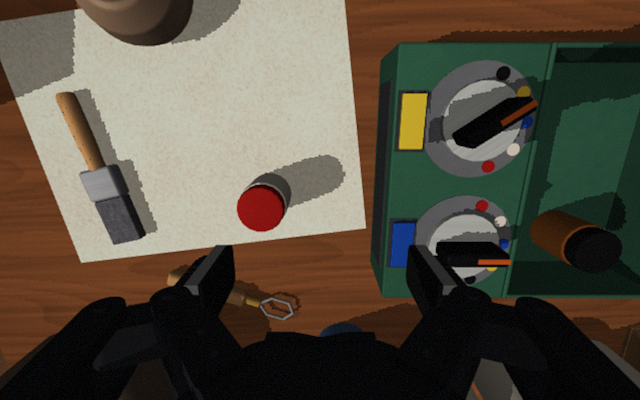

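The red cap centre in the wrist view is about (261,209). I'll measure it by colour mask in both views.

Run:
```python
from h import *
from bench import bot
def red(f,x0,x1,y0,y1):
    g=f[y0:y1,x0:x1].astype(int);m=((g[...,2]>90)&(g[...,1]<60)&(g[...,0]<60)).astype(np.uint8)
    n,l,s,c=cv2.connectedComponentsWithStats(m);i=1+np.argmax(s[1:,4]);return s[i]+[x0,y0,0,0,0],c[i]+[x0,y0]
d=np.load("w4.npz");w=red(cv2.imread("pics/w4.png"),210,310,160,250);print(w,ray(w[1],73,(d["K"],d["T"])))
t=red(cv2.imread("pics/top0.png"),410,460,160,210);print(t,ray(t[1],73))
```

```text
(array([ 237,  188,   46,   43, 1547]), array([259.46800259, 209.14350356])) [ 575.90068686 -310.54428567   73.        ]
(array([427, 176,  18,  18, 246]), array([435.36178862, 184.27235772])) [ 574.90594351 -306.76400081   73.        ]
```

Converted, -28 mm is -0.56, 130 mm is 2.6.

```bash
echo '-0.28,-0.62,0.4,0,0,0;-0.56,-1.26,1,0,0,0;-0.56,-1.26,1.6,0,0,0;-0.56,-1.26,2.2,0,0,0;-0.56,-1.26,2.6,0,0,0' > rows.txt && python3 nudge.py rows.txt && echo '0,0,0.3,0,0,0;0,0,0.6,0,0,0;0,0,1,0,0,0;0,0,1.46,0,0,0;0,0,1.46,0,0,0' > rows.txt && python3 nudge.py rows.txt
python3 - <<'E'
from h import *
from bench import bot
print(tool([575.5,-308.5,43],None,bot.get_obs()))
E
```

```text
time: 13.1
ee_pos: [575.0, -304.2, 115.5]
ee_rot: [[-1.0, 0.027, -0.003], [0.027, 1.0, 0.002], [0.004, 0.002, -1.0]]
contact_force: [0.2, 0.0, 0.3]
opening: 0.997
grip_force: 0.0
time: 13.6
ee_pos: [574.2, -303.6, 42.1]
ee_rot: [[-1.0, 0.027, -0.005], [0.026, 1.0, 0.003], [0.005, 0.003, -1.0]]
contact_force: [-1.1, 1.1, -0.4]
opening: 1.001
grip_force: 0.0
[-1.4, -4.9, -0.9]
```

Converted, -4 mm is -0.08, -1 mm is -0.02.

```bash
echo '-0.02,-0.08,0,0,0,0;-0.02,-0.08,0,0,0,0' > rows.txt && python3 nudge.py rows.txt && echo '0,0,0,0,0,0;0,0,0,0,0,0;0,0,0,0,0,0;0,0,0,0,0,0;0,0,0,0,0,0' > rows.txt && python3 nudge.py rows.txt 0 35 && echo '0,0,-0.06,0,0,0;0,0,-0.2,0,0,0;0,0,-0.8,0,0,0;0,0,-1.6,0,0,0;0,0,-2.4,0,0,0' > rows.txt && python3 nudge.py rows.txt&& echo '0,0,-0.8,0,0,0;0,0,-1.5,0,0,0;0,0,-1.6,0,0,0;0,0,-1.6,0,0,0' > rows.txt && python3 nudge.py rows.txt
python3 - <<'E'
from h import *
from bench import bot
o=bot.get_obs();b=np.array([557.6,48.8,1.542])
print(tool(box2w(np.array([0,8.,230]),b),1.542,o),box2w(np.array([0,8.,230]),b))
c=bot.camera("side");f=bot.camera("wrist")["frame"];f=np.vstack([f[150:400,60:580]]);print(np.round(c["world_to_cam"][:3]@np.append(o["ee_pos"],1)))
s=cv2.resize(c["frame"][120:320,240:440],(500,500))
cv2.imwrite("pics/held.png",s)
E
```

```text
time: 13.8
ee_pos: [578.7, -310.5, 46.8]
ee_rot: [[-1.0, 0.027, 0.003], [0.027, 1.0, -0.002], [-0.003, -0.002, -1.0]]
contact_force: [0.9, -0.8, -0.7]
opening: 1.002
grip_force: 0.0
time: 14.3
ee_pos: [577.9, -310.0, 46.3]
ee_rot: [[-1.0, 0.027, 0.002], [0.027, 1.0, -0.002], [-0.002, -0.002, -1.0]]
contact_force: [-0.5, -0.5, 5.4]
opening: 0.624
grip_force: 37.5
time: 14.8
ee_pos: [575.8, -308.2, 164.6]
ee_rot: [[-1.0, 0.027, -0.003], [0.027, 1.0, 0.002], [0.003, 0.002, -1.0]]
contact_force: [1.0, -0.3, -2.8]
opening: 0.621
grip_force: 38.0
time: 15.2
ee_pos: [577.5, -309.3, 245.6]
ee_rot: [[-1.0, 0.027, 0.001], [0.027, 1.0, -0.001], [-0.002, -0.001, -1.0]]
contact_force: [0.5, 0.3, -4.8]
opening: 0.623
grip_force: 38.3
[37.5, 357.5, 15.3, np.float64(0.002)] [549.60331668  49.03033878 230.        ]
[133.  91. 963.]
```

View pics/held.png

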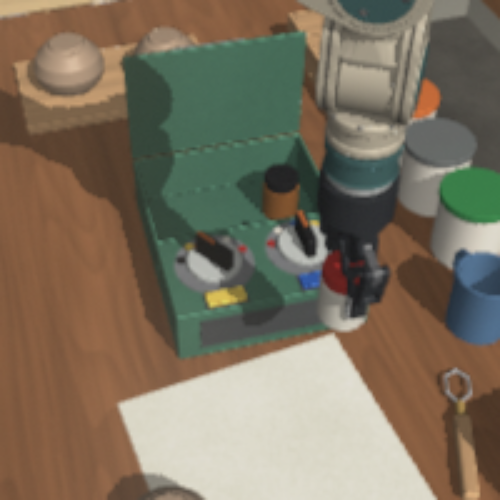

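The jar is held upright, with its underside 46 mm below the TCP, and the way is clear. I'll carry it over the box centre.

```bash
echo '0.08,0.8,0,0,0,0;0.16,1.6,0,0,0,0;0.24,2.4,0,0,0,0;0.32,3.2,0,0,0,0;0.4,4,0,0,0,0' > rows.txt && python3 nudge.py rows.txt && echo '0.08,0.8,0,0,0,0;0.16,1.6,0,0,0,0;0.24,2.4,0,0,0,0;0.32,3,0,0,0,0;0.35,3.15,0,0,0,0' > rows.txt && python3 nudge.py rows.txt && echo '0,0,0.6,0,0,0;0,0,1.2,0,0,0;0,0,1.8,0,0,0;0,0,2.2,0,0,0;0,0,2.4,0,0,0' > rows.txt && python3 nudge.py rows.txt
python3 - <<'E'
from h import *
from bench import bot
o=bot.get_obs();b=np.array([557.6,48.8,1.542])
print(tool(box2w(np.array([0,8.,51.3]),b),1.542,o))
E
```

```text
time: 15.8
ee_pos: [560.3, -106.7, 241.5]
ee_rot: [[-1.0, 0.027, -0.006], [0.027, 1.0, 0.002], [0.006, 0.002, -1.0]]
contact_force: [-0.0, 0.5, -3.4]
opening: 0.62
grip_force: 38.4
time: 16.3
ee_pos: [546.6, 52.1, 241.7]
ee_rot: [[-1.0, 0.023, -0.006], [0.023, 1.0, 0.001], [0.006, 0.001, -1.0]]
contact_force: [0.4, -0.3, -4.1]
opening: 0.622
grip_force: 38.5
time: 16.8
ee_pos: [545.7, 48.7, 120.4]
ee_rot: [[-1.0, 0.027, -0.008], [0.027, 1.0, -0.0], [0.008, -0.0, -1.0]]
contact_force: [0.7, 0.5, -3.8]
opening: 0.62
grip_force: 38.5
[-4.5, 0.5, 69.1, np.float64(0.001)]
```

```bash
echo '-0.02,0,0.4,0,0,0;-0.06,0,0.8,0,0,0;-0.08,0,1.1,0,0,0;-0.08,0,1.24,0,0,0;-0.08,0,1.24,0,0,0' > rows.txt && python3 nudge.py rows.txt && echo '0,0,0.04,0,0,0;0,0,0.08,0,0,0;0,0,0.08,0,0,0' > rows.txt && python3 nudge.py rows.txt
```

```text
time: 17.3
ee_pos: [552.0, 48.8, 61.5]
ee_rot: [[-1.0, 0.027, -0.003], [0.027, 1.0, -0.0], [0.003, -0.0, -1.0]]
contact_force: [-0.8, 0.8, -3.7]
opening: 0.622
grip_force: 38.5
time: 17.6
ee_pos: [553.7, 49.0, 59.4]
ee_rot: [[-1.0, 0.027, 0.001], [0.027, 1.0, -0.0], [-0.001, -0.0, -1.0]]
contact_force: [-0.3, -0.9, -4.2]
opening: 0.626
grip_force: 38.5
```

```bash
echo '0,0,0.04,0,0,0;0,0,0.08,0,0,0;0,0,0.1,0,0,0;0,0,0.1,0,0,0' > rows.txt && python3 nudge.py rows.txt && echo '0,0,0.02,0,0,0;0,0,0.04,0,0,0;0,0,0.04,0,0,0;0,0,0.04,0,0,0' > rows.txt && python3 nudge.py rows.txt
```

```text
time: 18.0
ee_pos: [553.0, 49.1, 53.7]
ee_rot: [[-1.0, 0.027, -0.0], [0.027, 1.0, 0.0], [0.0, -0.0, -1.0]]
contact_force: [-0.3, -0.4, -3.0]
opening: 0.621
grip_force: 38.5
time: 18.4
ee_pos: [553.2, 49.1, 51.9]
ee_rot: [[-1.0, 0.027, -0.0], [0.027, 1.0, -0.0], [0.0, -0.0, -1.0]]
contact_force: [-0.5, 0.0, -3.1]
opening: 0.619
grip_force: 38.5
```

```bash
echo '0,0,0.02,0,0,0;0,0,0.02,0,0,0;0,0,0.02,0,0,0' > rows.txt && python3 nudge.py rows.txt && echo '0,0,0.02,0,0,0;0,0,0.02,0,0,0;0,0,0.02,0,0,0' > rows.txt && python3 nudge.py rows.txt
```

```text
time: 18.7
ee_pos: [553.4, 49.1, 51.4]
ee_rot: [[-1.0, 0.027, 0.0], [0.027, 1.0, -0.0], [-0.0, -0.0, -1.0]]
contact_force: [-0.9, 1.2, 0.3]
opening: 0.617
grip_force: 38.9
time: 19.0
ee_pos: [553.5, 49.1, 51.3]
ee_rot: [[-1.0, 0.027, 0.0], [0.027, 1.0, -0.0], [-0.0, -0.0, -1.0]]
contact_force: [-3.5, -0.4, 8.3]
opening: 0.617
grip_force: 39.8
```

Contact of about 8 N shows the jar is on the floor. Releasing and rising.

Converted, -200 mm is -4, -20 mm is -0.4.

```bash
echo '0,0,0,0,0,0;0,0,0,0,0,0;0,0,0,0,0,0;0,0,0,0,0,0' > rows.txt && python3 nudge.py rows.txt 0.85 && echo '0,0,-0.4,0,0,0;0,0,-1.2,0,0,0;0,0,-2.2,0,0,0;0,0,-3.2,0,0,0;0,0,-4.2,0,0,0' > rows.txt && python3 nudge.py rows.txt && echo '0,-1,-0.4,0,0,0;0,-2,-0.4,0,0,0;0,-3,-0.4,0,0,0;0,-4,-0.4,0,0,0;0,-5,-0.4,0,0,0' > rows.txt && python3 nudge.py rows.txt&& echo '0,0,0,0,0,0;0,0,0,0,0,0;0,0,0,0,0,0' > rows.txt && python3 nudge.py rows.txt
python3 - <<'E'
from bench import bot
import cv2,numpy as np
a=bot.camera("side")["frame"];b=bot.camera("top")["frame"]
cv2.imwrite("pics/end.png",cv2.resize(np.hstack([a[100:300,200:400],b[100:300,220:420]]),(800,400),interpolation=cv2.INTER_CUBIC))
E
```

```text
time: 19.4
ee_pos: [553.4, 49.0, 49.8]
ee_rot: [[-1.0, 0.027, 0.0], [0.027, 1.0, 0.0], [-0.0, 0.0, -1.0]]
contact_force: [0.4, -0.1, -0.7]
opening: 0.848
grip_force: 0.0
time: 19.9
ee_pos: [552.9, 49.1, 261.6]
ee_rot: [[-1.0, 0.027, -0.0], [0.027, 1.0, 0.0], [0.0, 0.0, -1.0]]
contact_force: [0.7, -0.9, 1.4]
opening: 0.856
grip_force: 0.0
time: 20.4
ee_pos: [546.4, -199.1, 280.0]
ee_rot: [[-1.0, 0.027, 0.001], [0.027, 1.0, -0.0], [-0.001, -0.0, -1.0]]
contact_force: [0.7, 0.6, -0.3]
opening: 0.848
grip_force: 0.0
time: 20.7
ee_pos: [546.5, -196.5, 279.6]
ee_rot: [[-1.0, 0.026, -0.001], [0.026, 1.0, 0.001], [0.001, 0.001, -1.0]]
contact_force: [0.4, 0.4, 1.0]
opening: 0.853
grip_force: 0.0
```

View pics/end.png

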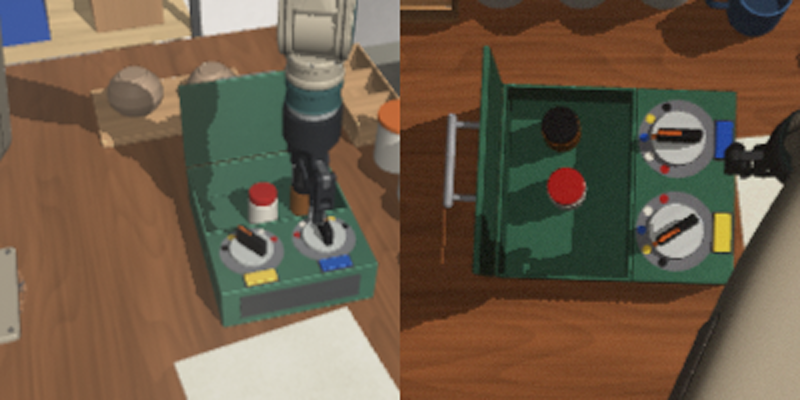

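Both jars stand upright: the red cap is at (567,187) and the black cap at (560,127) in the crop. The lid is upright, the dials are on the code, and the gripper is clear. Handing in.

```bash
python3 -c "
from bench import bot
print(bot.close_job())"
```

```text
the job is handed in; nothing more can be done
None
```

The job is handed in at about 21 s of robot time: near dial on yellow, far dial on blue, lid left upright, and the red-capped jar standing on the box floor next to the amber jar, with the clay pots not touched.

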